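# Roll the pin clear and release the drawer

## Task

A beech rolling pin has been left in front of the cast-iron drawer. With the fingertips on top of it, roll it away from the drawer over the steel base until the whole pin lies at rest on the ribbed rubber mat, then take the fingers off it and press the cabinet's side lever down until the drawer springs free and runs out as far as it goes. Do not grip or lift anything, and leave all the other things standing where they are.

Things in the scene. Friction and masses are not known exactly. Their poses are not given: they have to be found in the camera images.
- base: Galvanised steel sheet on the table, 540 x 840 x 8 mm, fixed; it carries everything here. Origin at the centre of its underside (its top is 8 mm above). Its y axis points towards the cabinet, its x axis along the cabinet's front. Friction with wood is about 0.6, with some rolling resistance: a slowly rolled pin stops within a few mm of being let go.
- mat: Black ribbed rubber rest mat for the pin, 300 mm (its x) by 80 mm (its y), let in nearly flush with the top of the base (no step), fixed. Origin at its centre, at the height of the base's top. Its y axis points to the drawer. The pin belongs along it, parallel to its x axis.
- pin_center (a point): Centre of the rolling pin: a plain straight beech cylinder without handles, 52 mm in diameter, 280 mm long, about 0.43 kg, loose on the base between drawer and mat, roughly parallel to both. On its axis, half-way along, 26 mm above the base; x is its long axis, y and z turn as it rolls. It starts 70 to 170 mm from the mat's middle. A finger pressing on its top without slip travels twice as far as the pin.
- pin_end_a (a point): Centre of one flat end of the pin (140 mm along its -x).
- pin_end_b (a point): Centre of the other flat end of the pin (140 mm along its +x).
- pin: The rolling pin as a whole; this origin lies on its surface (on its underside at the start) and turns with it, so use pin_center for its place.
- lever_pad (a point): Middle of the top face of the release lever's thumb pad, a ridged steel plate 42 mm (along the base's x) by 32 mm, beside the cabinet wall nearer the robot, 138 mm above the table. The wall is 40 mm away towards the base's +x; the cabinet's top is 143 mm above the table. The pad swings down about 30 mm about a pivot 98 mm behind it (base +y) and 30 mm lower, axis along the base's x.
- lever (a joint): Release lever, rad: 0 up, at rest; 0.32 pressed fully down on its stop. The latch lets go at about 0.11 (pad about 11 mm down). It takes about 4 to 9 N on the pad, and springs back up when let go.
- drawer_front (a point): Middle of the drawer's front face, 236 mm wide and 90 mm high, whose lower edge is 26 mm above the base; a brass cup pull stands 17 mm out of it.
- drawer (a joint): Drawer, m: 0 shut and latched; when the lever frees the latch its spring runs it out by itself, towards the mat, to its stop at 0.085 in about a second. It carries about 10 N and is stopped by a pin in its way. Open, it stays clear of the mat.
- cutters: Bystander, loose: stack of three tin hexagon cutters (one piece), 68 mm across flats, 72 mm high. Origin under its centre.
- stamp: Bystander, loose: brass cookie stamp 62 mm wide with a turned beech handle, 89 mm high. Origin under its centre.
- dredger: Bystander, loose: stainless dredger shaker with a domed, pierced lid, 71 mm wide, 116 mm high. Origin under its centre.
- crock: Bystander, loose: small grey stoneware crock, 78 mm wide, 80 mm high, open. Origin under its centre.
- nozzle: Bystander, loose: steel piping nozzle standing on its wide end, 36 mm wide, 50 mm high. Origin under its centre.
- brush: Bystander, loose: pastry brush 190 mm long lying beyond the end of the pin nearer the robot, along the base's y. Origin under its middle.
- tin: Bystander, loose: low round lidded tin on top of the cabinet, 78 mm wide, 46 mm high. Origin under its centre.

How it is judged:
On the way, in this order (a step that is already met when the one before it is completed fails the run):
1. the pin has been rolled (turned over by close to a third of a turn or more), the drawer still shut (angle between pin's own z axis and vertical above 1.9 rad and value of joint drawer below 0.01 m).
2. the whole pin lies at rest on the mat with the fingers off it, the drawer still shut (y of pin_center in the frame of mat between -0.014 and 0.014 m and y of pin_end_a in the frame of mat between -0.019 and 0.019 m and y of pin_end_b in the frame of mat between -0.019 and 0.019 m and x of pin_center in the frame of mat between -0.04 and 0.04 m and linear speed of pin below 0.01 m/s and angular speed of pin below 0.3 rad/s and height (world z) of pin_center below 0.038 m and contact force between the fingers and pin below 0.05 N and value of joint drawer below 0.01 m), for 0.2 s.
3. the lever is pressed down (value of joint lever above 0.08 rad and contact force between the fingers and anything else above 0.5 N).
4. the drawer has run out to its stop (value of joint drawer above 0.08 m), for 0.1 s.
At the end, for the whole second after the job is handed in: The rolling pin lies at rest on the mat (its middle within 14 mm of the mat's centre line and 40 mm of its middle lengthwise, each end within 19 mm of the centre line), the drawer is out by more than 78 mm, the lever is back up, and no bystander is more than 20 mm from its start (y of pin_center in the frame of mat between -0.014 and 0.014 m and y of pin_end_a in the frame of mat between -0.019 and 0.019 m and y of pin_end_b in the frame of mat between -0.019 and 0.019 m and x of pin_center in the frame of mat between -0.04 and 0.04 m and linear speed of pin below 0.01 m/s and angular speed of pin below 0.3 rad/s and height (world z) of pin_center below 0.038 m and value of joint drawer above 0.078 m and value of joint lever below 0.05 rad and distance of each of cutters, stamp, dredger, crock, nozzle, brush, tin from where it was at the start of the episode below 0.02 m); the robot touches nothing.
It fails at once if the pin is lifted off the base (more than about 10 mm) (height (world z) of pin_center above 0.045 m).
It fails at once if the pin is stood up or tipped (not (angle between pin's own x axis and vertical between 1.35 and 1.79 rad)).
It fails at once if a bystander is knocked, shifted or lifted by more than 20 mm (distance of any of cutters, stamp, dredger, crock, nozzle, brush, tin from where it was at the start of the episode above 0.02 m).
It also fails if it takes over 67 s, if anything falls off the work surface, if the arm or the gripper's body presses on something with over 40 N, if the wrist force passes 120 N, or if a joint passes its speed limit or range.

## Robot

A 6-joint arm with a two-finger parallel gripper is mounted at the origin on the work surface. World frame = base frame: x ahead of the robot, y to its left, z up, the work surface at z = 0. Lengths are in m, angles in rad, forces in N, time in s.
With the tool pointing down it reaches from about 0.35 to 0.85 m from the base axis. Payload 8.1 kg.
Tool frame: the origin (TCP) lies at the very end of the fingers, on their centre line; the grasp point (between the pads) lies 19 mm behind it; z points along the fingers, y is the direction in which the jaws open and shut (so a half turn about z gives the same grasp; the last joint's range is limited). The gripper opens to 93 mm and grips with 3 to 60 N. Pads are 15 mm wide; open, the fingers measure 128 mm over their backs; the gripper's body (75 mm by 188 mm) begins 65 mm behind the grasp point.
Start: joints at [-1.275, 0.13, 1.488, -0, 1.523, -0.085], TCP at [0.223, -0.557, 0.219] pointing down, gripper open.
Joint ranges: [-2.96, 2.96], [-0.89, 2.26], [0.02, 2.5], [-1.34, 4.48], [0, 2.73], [-2.66, 2.66]. Speed limits (rad/s): [2.39, 2.39, 2.79, 3.14, 3.14, 3.14].

## Interface

Orientations are given as a rotation vector (axis times angle).
In Python, from plant import robot gives the robot as it stands.
- The arm moves only by the shell command python3 -m inch 'ROWS' [FORCE]. ROWS is JSON, a list that holds one entry, the list of rows, each a list of 7 numbers: the shift along the tool's x, y, z in cm, then the turn, a rotation vector about the tool's x, y, z in degrees, then the gripper command: -1 is fully open, 1 is shut, values between are in proportion. A call has 1 to 5 rows; each row shifts and turns the commanded pose from where the row before left it, along the tool's axes as they then stand; what a row does not reach is not made up. A row lasts 1/10 s, in which the tool goes at most 50 mm and 8.59 degrees, less where a joint would pass 70% of its speed; a pose out of reach is approached as far as the arm can. A call with a gripper value outside its range is refused whole. The fingers move at their own pace and stop on an object; FORCE is the grip in N (left out, the last holds). Time passes only in rows, so rows that do not move let the fingers close. It gives the time, the measured TCP pose, the force and the opening at its end, in the units of the state.
- robot.read_state(): the state, without advancing time (a new reading comes with each control period).
- robot.read_camera(name): name is "scene" or "top" or "wrist"; returns a dict with "image" (480x640x3 uint8, blue, green, red), "K" (3x3 intrinsics, pixels), "R" (3x3) and "t" (3): a world point X has camera coordinates R X + t; the wrist camera has in their place "tool_from_camera" (4x4, takes a point from camera to tool coordinates, whose origin is the TCP and whose axes are the flange's). Camera axes: x right, y down, z forward; pixel columns grow to the right and rows downward; lengths in m; the calibration is good to about 2 mm. A picture is of the moment at which its call begins: read the wrist's pose just before it. There is no depth.
- robot.close_job(): hands the job in, once; it reports no verdict.
The state is a dict: "t": time; "q": joint angles; "dq": joint speeds; "joint_torque": joint torques, N m; "tool_pos": TCP position; "orientation": TCP orientation; "force": force on the tool from outside, world axes, zero at the start; "wrist_torque": the same for the moment, N m; "opening": finger opening in m.
Only numpy, scipy, OpenCV 4.12 (cv2) and the standard library are available. Lean on these libraries where they do the work, as an engineer would, in place of code of your own. Each camera call takes 0.05 s, during which the arm holds its last target. There are 200 camera calls.

## Working session

There is one attempt and no reset: what is moved stays moved. The work goes in short steps, Python scripts to look and compute and a shell command to move; the robot and the scene stay as the last step left them, time stands still between calls to the robot, and variables do not carry over. Pictures are saved under pics/ and viewed, about 8 in all and at most 12, crops included, and the job is handed in when it is done.

```bash
mkdir -p pics; cat > h.py <<'E'
import numpy as np, cv2
from plant import robot
from scipy.spatial.transform import Rotation as Ro
def snap(n,f):
    c=robot.read_camera(n); cv2.imwrite('pics/'+f,c['image']); 
    np.savez('pics/'+f+'.npz',**{k:np.array(v) for k,v in c.items() if k!='image'}); return c
def back(f,uv,z):
    c=np.load('pics/'+f+'.npz'); R,t,K=c['R'],c['t'],c['K']
    o=-R.T@t; d=R.T@np.linalg.inv(K)@np.array([uv[0],uv[1],1.]); return o+d*(z-o[2])/d[2]
def proj(f,X):
    c=np.load('pics/'+f+'.npz'); p=c['K']@(c['R']@np.array(X)+c['t']); return p[:2]/p[2]
E
python3 - <<'E'
from h import *
for n in('top','scene'): c=snap(n,n+'1.png'); print(n,-c['R'].T@c['t'])
s=robot.read_state(); print(s)
print(Ro.from_rotvec(s['orientation']).as_matrix())
E
```

```text
top [0.52111297 0.18023084 0.92758253]
scene [1.01675239 0.18632396 0.79566246]
{'t': 0.1, 'q': array([-1.27538204e+00,  1.31046126e-01,  1.48916795e+00, -3.71506272e-06,
        1.52297108e+00, -8.53862227e-02]), 'dq': array([ 0.00081807, -0.00156667, -0.00174893, -0.00165798, -0.00013021,
       -0.00053577]), 'joint_torque': array([ 1.02361450e-03, -5.61341965e+01, -4.93097484e+01,  7.70899700e-02,
        2.91054882e-02, -7.11122561e-05]), 'tool_pos': array([ 0.22287969, -0.55653088,  0.21771727]), 'orientation': array([-3.08326477e+00, -5.94253108e-01,  2.67871623e-04]), 'force': array([-0.523741  , -0.2519894 , -0.59274575]), 'wrist_torque': array([ 0.03001401, -0.00579994, -0.01571227]), 'opening': 0.09300817695388705}
[[ 9.28367375e-01  3.71663555e-01 -4.67185561e-04]
 [ 3.71663825e-01 -9.28366136e-01  1.52243861e-03]
 [ 1.32115692e-04 -1.58701831e-03 -9.99998732e-01]]
```

View pics/top1.png

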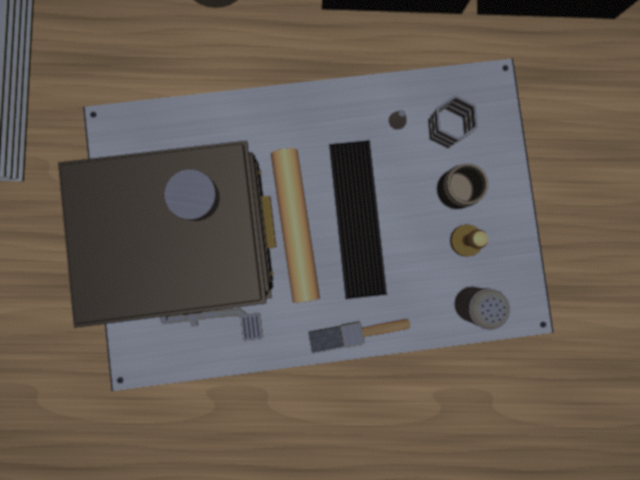

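View pics/scene1.png

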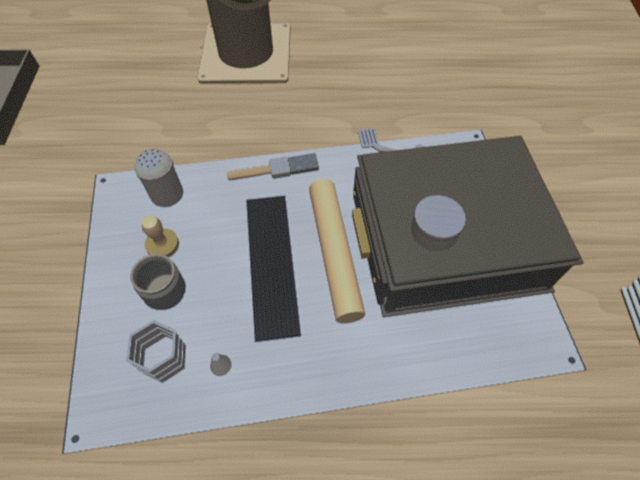

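Top view: base corners (84,107),(513,59),(552,332),(112,390). Mat corners (330,143),(370,140),(386,295),(346,298). The pin runs from (285,150) to (306,300), the lever pad is at (252,327), and the brush is around (310–410, 335).

```bash
python3 - <<'E'
from h import *
f='top1.png'
B=lambda u,v,z:back(f,(u,v),z).round(4)[:2]
for n,u,v,z in [('b1',84,107,.008),('b2',513,59,.008),('b3',552,332,.008),('b4',112,390,.008),('m1',330,143,.008),('m2',370,140,.008),('m3',386,295,.008),('m4',346,298,.008),
('pfar',285,150,.034),('pnear',306,300,.034),('pad',252,327,.138),('brushend',310,340,.02),('brush2',410,323,.02),('dredger',490,308,.116),('stamp',480,240,.09),('crock',466,184,.08),('cut',453,121,.07),('noz',398,117,.04),('cabtopcorner',266,301,.143),('cabtopcornerfar',246,142,.143),('tin',190,193,.18)]: print(n,B(u,v,z))
f='scene1.png'
for n,u,v,z in [('pnear',322,185,.034),('pfar',349,310,.034),('pnear top',322,182,.05),('pad',369,139,.138),('m',(247),198,.008),('m',285,196,.008),('m',299,336,.008),('m',256,341,.008)]: print(n,B(u,v,z))
E
```

```text
b1 [0.8029 0.6213]
b2 [ 0.9223 -0.2087]
b3 [ 0.3905 -0.2827]
b4 [0.2711 0.545 ]
m1 [0.7454 0.149 ]
m2 [0.7533 0.0716]
m3 [0.4553 0.0369]
m4 [0.4483 0.113 ]
pfar [0.7236 0.2339]
pnear [0.4455 0.1886]
pad [0.4094 0.274 ]
brushend [0.3704 0.1797]
brush2 [ 0.4048 -0.0071]
dredger [ 0.4443 -0.1227]
stamp [ 0.56   -0.1147]
crock [ 0.66   -0.0928]
cut [ 0.7765 -0.0719]
noz [0.7903 0.0233]
cabtopcorner [0.452 0.252]
cabtopcornerfar [0.7106 0.2915]
tin [0.6194 0.3704]
pnear [0.4443 0.1902]
pfar [0.7096 0.2339]
pnear top [0.449  0.1901]
pad [0.4184 0.2766]
m [0.4561 0.0383]
m [0.4518 0.115 ]
m [0.7457 0.1483]
m [0.7538 0.0753]
```

```bash
A='[[[3.1,-2.9,0,0,0,0,-1],[3.1,-2.9,0,0,0,0,-1],[3.1,-2.9,0,0,0,0,-1],[3.1,-2.9,0,0,0,0,-1],[3.1,-2.9,0,0,0,0,-1]]]'
python3 -m inch '[[[3.1,-2.9,0,0,0,0,-1],[3.1,-2.9,0,0,0,0,-1],[3.1,-2.9,0,0,0,0,-1],[3.1,-2.9,0,0,0,0,-1],[3.1,-2.9,0,0,0,0,-1]]]'
python3 -m inch '[[[3.1,-2.9,0,0,0,0,-1],[3.1,-2.9,0,0,0,0,-1],[3.1,-2.9,0,0,0,0,-1],[3.1,-2.9,0,0,0,0,-1],[3.1,-2.9,0,0,0,0,-1]]]'
python3 -m inch '[[[3.1,-2.9,0,0,0,0,-1],[3.1,-2.9,0,0,0,0,-1],[3.1,-2.9,0,0,0,0,-1],[3.1,-2.9,0,0,0,0,-1],[3.1,-2.9,0,0,0,0,-1]]]'
python3 -m inch '[[[3.1,-2.9,0,0,0,0,-1],[3.1,-2.9,0,0,0,0,-1],[3.1,-2.9,0,0,0,0,-1],[3.1,-2.9,0,0,0,0,-1],[3.1,-2.9,0,0,0,0,-1]]]'
python3 -m inch '[[[0,0,0,0,0,-7.75,-1],[0,0,0,0,0,-7.75,-1],[0,0,0,0,0,-7.75,-1],[0,0,0,0,0,-7.75,-1],[0,0,0,0,0,-7.75,-1]]]'
python3 -m inch '[[[0,0,0,0,0,-7.75,-1],[0,0,0,0,0,-7.75,-1],[0,0,0,0,0,-7.75,-1],[0,0,0,0,0,-7.75,-1],[0,0,0,0,0,-7.75,-1]]]'
python3 - <<'E'
from h import *
s=robot.read_state(); print(s['q'].round(2), s['tool_pos'],'\n',Ro.from_rotvec(s['orientation']).as_matrix().round(3))
E
```

```text
t: 0.6
tool_pos: [0.3132, -0.363, 0.2181]
orientation: [-3.084, -0.594, 0.0]
force: [1.0, -1.7, 0.7]
opening: 0.093
t: 1.1
tool_pos: [0.4032, -0.1708, 0.2184]
orientation: [-3.085, -0.594, 0.0]
force: [0.7, -0.8, -0.1]
opening: 0.093
t: 1.6
tool_pos: [0.4933, 0.0215, 0.2183]
orientation: [-3.085, -0.595, 0.0]
force: [1.1, -1.4, 0.2]
opening: 0.0931
t: 2.1
tool_pos: [0.5832, 0.2136, 0.218]
orientation: [3.085, 0.595, -0.001]
force: [1.1, -0.2, 0.8]
opening: 0.093
t: 2.6
tool_pos: [0.5827, 0.2119, 0.2179]
orientation: [-2.708, -1.592, 0.002]
force: [0.7, -0.2, -0.3]
opening: 0.0931
t: 3.1
tool_pos: [0.5827, 0.2118, 0.218]
orientation: [-2.027, -2.4, 0.002]
force: [0.2, -0.7, -0.5]
opening: 0.0931
[ 0.27  0.19  1.43 -0.    1.53  0.1 ] [0.5827008  0.21176873 0.21797348] 
 [[-0.167  0.986 -0.001]
 [ 0.986  0.167 -0.   ]
 [-0.    -0.001 -1.   ]]
```

```bash
python3 -m inch '[[[0.6,0,3.6,0,0,0,-1],[0,0,3.6,0,0,0,-1],[0,0,3.6,0,0,0,-1],[0,0,3.6,0,0,0,-1],[0,0,0.8,0,0,0,-1]]]'
for i in 1; do python3 -m inch '[[[0,0,0,0,0,0,-1],[0,0,0.15,0,0,0,-1]]]'; python3 -m inch '[[[0,0,0.1,0,0,0,-1]]]';python3 -m inch '[[[0,0,0.1,0,0,0,-1]]]'; done
```

```text
t: 3.6
tool_pos: [0.578, 0.2167, 0.0608]
orientation: [-2.03, -2.391, 0.012]
force: [-0.7, -0.0, -0.8]
opening: 0.0932
t: 3.8
tool_pos: [0.5834, 0.2182, 0.0673]
orientation: [2.033, 2.393, 0.004]
force: [0.1, -0.3, 0.6]
opening: 0.093
t: 3.9
tool_pos: [0.5839, 0.2183, 0.0668]
orientation: [2.032, 2.393, 0.005]
force: [0.3, 0.9, 1.1]
opening: 0.0931
t: 4.0
tool_pos: [0.5835, 0.2182, 0.0653]
orientation: [2.032, 2.393, 0.005]
force: [0.0, 0.1, 0.7]
opening: 0.093
```

```bash
python3 -m inch '[[[0,0,0.1,0,0,0,-1],[0,0,0.1,0,0,0,-1]]]'; python3 -m inch '[[[0,0,0.1,0,0,0,-1],[0,0,0,0,0,0,-1]]]';python3 -m inch '[[[0,0,0.1,0,0,0,-1],[0,0,0,0,0,0,-1]]]'
```

```text
t: 4.2
tool_pos: [0.5824, 0.2179, 0.0617]
orientation: [2.033, 2.394, 0.001]
force: [-0.4, 0.2, 0.4]
opening: 0.0928
t: 4.4
tool_pos: [0.5822, 0.2178, 0.0603]
orientation: [2.034, 2.394, 0.0]
force: [0.1, 0.7, -0.3]
opening: 0.093
t: 4.6
tool_pos: [0.5822, 0.2179, 0.0602]
orientation: [2.034, 2.394, 0.0]
force: [-3.3, -0.1, 7.6]
opening: 0.0928
```

```bash
python3 -m inch '[[[-0.3,0,0.03,0,0,0,-1],[-0.6,0,0,0,0,0,-1],[-0.6,0,0,0,0,0,-1],[-0.6,0,0,0,0,0,-1],[-0.3,0,0,0,0,0,-1]]]'; python3 -m inch '[[[0,0,0,0,0,0,-1]]]'; python3 -m inch '[[[0,0,-0.4,0,0,0,-1],[0,0,-0.6,0,0,0,-1],[0,0,0,0,0,0,-1]]]'
python3 - <<'E'
from h import *
snap('top','top2.png'); im=cv2.imread('pics/top2.png')
cv2.imwrite('pics/t2c.png',cv2.resize(im[110:350,200:440],None,fx=2.5,fy=2.5))
E
```

```text
t: 5.1
tool_pos: [0.5864, 0.1939, 0.0602]
orientation: [2.034, 2.394, 0.001]
force: [-1.9, -0.4, 9.4]
opening: 0.0927
t: 5.2
tool_pos: [0.5864, 0.1938, 0.0602]
orientation: [2.034, 2.394, 0.001]
force: [-3.2, -1.1, 9.7]
opening: 0.0933
t: 5.5
tool_pos: [0.5866, 0.1943, 0.0699]
orientation: [2.033, 2.394, 0.002]
force: [0.7, 0.2, 0.3]
opening: 0.0928
```

View pics/t2c.png

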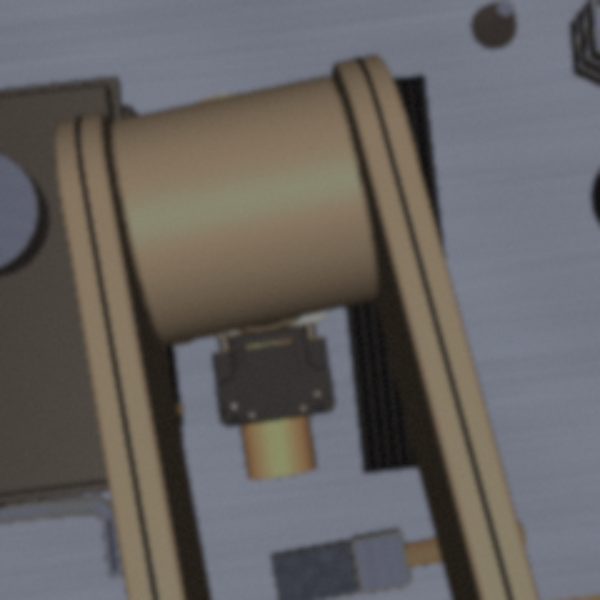

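```bash

python3 -m inch '[[[0.6,0,0,0,0,0,-1],[0.6,0,0.4,0,0,0,-1],[0,0,0.3,0,0,0,-1],[0,0,0.3,0,0,0,-1],[0,0,0,0,0,0,-1]]]'|sed -n '2p;4p'
python3 -m inch '[[[-0.3,0,0,0,0,0,-1],[-0.6,0,0,0,0,0,-1],[-0.6,0,0,0,0,0,-1],[-0.6,0,0,0,0,0,-1],[-0.3,0,0,0,0,0,-1]]]'|sed -n '2p;4p'
python3 -m inch '[[[0,0,0,0,0,0,-1],[0,0,-0.5,0,0,0,-1],[0.6,0,-0.5,0,0,0,-1],[0.6,0,0,0,0,0,-1]]]'|sed -n '2p;4p'
python3 -m inch '[[[0,0,0.4,0,0,0,-1],[0,0,0.3,0,0,0,-1],[0,0,0.3,0,0,0,-1],[0,0,0,0,0,0,-1]]]'|sed -n '2p;4p'
python3 -m inch '[[[-0.3,0,0,0,0,0,-1],[-0.6,0,0,0,0,0,-1],[-0.6,0,0,0,0,0,-1],[-0.6,0,0,0,0,0,-1],[-0.3,0,0,0,0,0,-1]]]'|sed -n '2p;4p'
python3 -m inch '[[[0,0,0,0,0,0,-1],[0,0,-0.5,0,0,0,-1],[0.6,0,-0.5,0,0,0,-1],[0.6,0,0,0,0,0,-1]]]'|sed -n '2p;4p'
python3 - <<'E'
from h import *
snap('top','top3.png'); snap('scene','scene3.png'); im=cv2.imread('pics/top3.png')
b=cv2.imread('pics/scene3.png')
cv2.imwrite('pics/t3c.png',np.hstack([cv2.resize(im[250:350,260:400],None,fx=2.8,fy=2.8,interpolation=2),cv2.resize(b[150:350,220:420],(400,280))]))
E
```

```text
tool_pos: [0.5838, 0.2064, 0.0601]
force: [-7.4, -0.8, 12.3]
tool_pos: [0.5879, 0.1821, 0.0601]
force: [-6.4, -1.5, 12.5]
tool_pos: [0.5864, 0.1947, 0.0695]
force: [-0.1, -0.4, -0.9]
tool_pos: [0.5857, 0.1942, 0.06]
force: [-8.3, -0.8, 14.7]
tool_pos: [0.5899, 0.17, 0.0601]
force: [-7.2, -1.3, 13.6]
tool_pos: [0.5883, 0.1827, 0.0694]
force: [-0.3, 0.0, -0.7]
```

View pics/t3c.png

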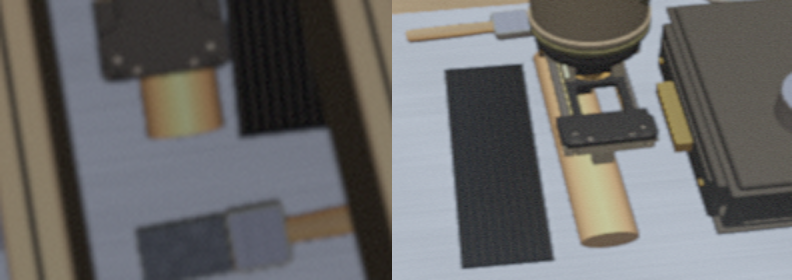

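```bash

python3 -m inch '[[[0,0,0.4,0,0,0,-1],[0,0,0.3,0,0,0,-1],[0,0,0.25,0,0,0,-1],[0,0,0,0,0,0,-1]]]'|sed -n '2p;4p'
python3 -m inch '[[[-0.3,0,0,0,0,0,-1],[-0.6,0,0,0,0,0,-1],[-0.6,0,0,0,0,0,-1],[-0.6,0,0,0,0,0,-1],[-0.3,0,0,0,0,0,-1]]]'|sed -n '2p;4p'
python3 -m inch '[[[0,0,0,0,0,0,-1],[0,0,-0.5,0,0,0,-1],[0.6,0,-0.5,0,0,0,-1],[0.6,0,0,0,0,0,-1]]]'|sed -n '2p;4p'
python3 -m inch '[[[0,0,0.4,0,0,0,-1],[0,0,0.3,0,0,0,-1],[0,0,0.3,0,0,0,-1],[0,0,0,0,0,0,-1]]]'|sed -n '2p;4p'
python3 -m inch '[[[-0.3,0,0,0,0,0,-1],[-0.6,0,0,0,0,0,-1],[-0.6,0,0,0,0,0,-1],[-0.6,0,0,0,0,0,-1],[-0.3,0,0,0,0,0,-1]]]'|sed -n '2p;4p'
python3 -m inch '[[[0,0,0,0,0,0,-1],[0,0,-0.5,0,0,0,-1],[0.6,0,-0.5,0,0,0,-1],[0.6,0,0,0,0,0,-1]]]'|sed -n '2p;4p'
python3 -m inch '[[[0,0,0.4,0,0,0,-1],[0,0,0.3,0,0,0,-1],[0,0,0.3,0,0,0,-1],[0,0,0,0,0,0,-1]]]'|sed -n '2p;4p'
python3 -m inch '[[[-0.3,0,0,0,0,0,-1],[-0.6,0,0,0,0,0,-1],[-0.6,0,0,0,0,0,-1],[-0.6,0,0,0,0,0,-1],[-0.3,0,0,0,0,0,-1]]]'|sed -n '2p;4p'
python3 -m inch '[[[0,0,0,0,0,0,-1],[0,0,-0.5,0,0,0,-1],[0.6,0,-0.5,0,0,0,-1],[0.6,0,0,0,0,0,-1]]]'|sed -n '2p;4p'
python3 - <<'E'
from h import *
snap('top','top4.png'); snap('scene','scene4.png'); im=cv2.imread('pics/top4.png')
b=cv2.imread('pics/scene4.png')
cv2.imwrite('pics/t4c.png',np.hstack([cv2.resize(im[250:350,290:430],None,fx=2.8,fy=2.8,interpolation=2),cv2.resize(b[160:360,220:420],(400,280))]))
print(back('scene1.png',(349,310),.034),back('scene3.png',(328,321),.034),back('top3.png',(326,297.5),.034))
E
```

```text
tool_pos: [0.5877, 0.1822, 0.0601]
force: [-5.7, -0.8, 10.3]
tool_pos: [0.5918, 0.158, 0.0601]
force: [-4.8, -0.5, 10.4]
tool_pos: [0.5903, 0.1709, 0.0701]
force: [0.2, -0.2, 0.5]
tool_pos: [0.5896, 0.1705, 0.0601]
force: [-6.0, -0.5, 10.5]
tool_pos: [0.5937, 0.1462, 0.0601]
force: [-5.4, -0.9, 10.4]
tool_pos: [0.5922, 0.159, 0.07]
force: [0.2, 0.5, -0.9]
tool_pos: [0.5916, 0.1586, 0.06]
force: [-5.9, 0.1, 10.1]
tool_pos: [0.5957, 0.1344, 0.0601]
force: [-4.4, -1.5, 9.3]
tool_pos: [0.5942, 0.1472, 0.07]
force: [0.5, -0.5, 0.1]
[0.70957378 0.23391869 0.034     ] [0.72895072 0.19787002 0.034     ] [0.45067345 0.15187253 0.034     ]
```

View pics/t4c.png

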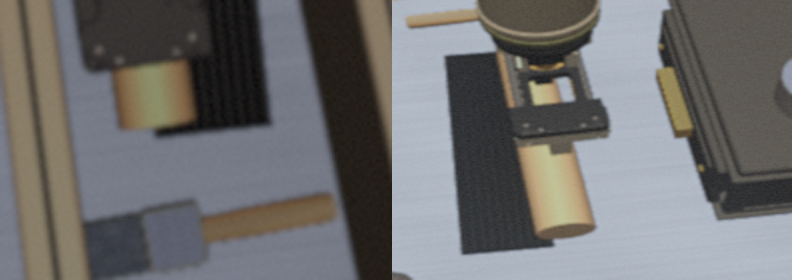

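```bash

python3 -m inch '[[[0,0,0.4,0,0,0,-1],[0,0,0.3,0,0,0,-1],[0,0,0.3,0,0,0,-1],[0,0,0,0,0,0,-1]]]'|sed -n '2p;4p'
python3 -m inch '[[[-0.3,0,0,0,0,0,-1],[-0.6,0,0,0,0,0,-1],[-0.6,0,0,0,0,0,-1],[-0.6,0,0,0,0,0,-1],[-0.3,0,0,0,0,0,-1]]]'|sed -n '2p;4p'
python3 -m inch '[[[0,0,0,0,0,0,-1],[0,0,-0.5,0,0,0,-1],[0.6,0,-0.5,0,0,0,-1],[0.6,0,0,0,0,0,-1]]]'|sed -n '2p;4p'
python3 -m inch '[[[0,0,0.4,0,0,0,-1],[0,0,0.3,0,0,0,-1],[0,0,0.3,0,0,0,-1],[0,0,0,0,0,0,-1]]]'|sed -n '2p;4p'
python3 -m inch '[[[-0.3,0,0,0,0,0,-1],[-0.6,0,0,0,0,0,-1],[-0.6,0,0,0,0,0,-1],[-0.6,0,0,0,0,0,-1],[-0.3,0,0,0,0,0,-1]]]'|sed -n '2p;4p'
python3 -m inch '[[[0,0,0,0,0,0,-1],[0,0,-0.5,0,0,0,-1],[0.6,0,-0.5,0,0,0,-1],[0.6,0,0,0,0,0,-1]]]'|sed -n '2p;4p'
python3 -m inch '[[[0,0,0.4,0,0,0,-1],[0,0,0.3,0,0,0,-1],[0,0,0.3,0,0,0,-1],[0,0,0,0,0,0,-1]]]'|sed -n '2p;4p'
python3 -m inch '[[[-0.3,0,0,0,0,0,-1],[-0.6,0,0,0,0,0,-1],[-0.6,0,0,0,0,0,-1],[-0.6,0,0,0,0,0,-1],[-0.3,0,0,0,0,0,-1]]]'|sed -n '2p;4p'
python3 -m inch '[[[0,0,0,0,0,0,-1],[0,0,-0.5,0,0,0,-1],[0.6,0,-0.5,0,0,0,-1],[0.6,0,0,0,0,0,-1]]]'|sed -n '2p;4p'
python3 - <<'E'
from h import *
snap('top','top5.png'); snap('scene','scene5.png'); im=cv2.imread('pics/top5.png')
b=cv2.imread('pics/scene5.png')
cv2.imwrite('pics/t5c.png',np.hstack([cv2.resize(im[250:350,290:430],None,fx=2.8,fy=2.8,interpolation=2),cv2.resize(b[160:360,220:420],(400,280))]))
print(back('top1.png',(345.7,295.4),.034))
E
```

```text
tool_pos: [0.5936, 0.1467, 0.06]
force: [-5.1, -0.1, 9.3]
tool_pos: [0.5977, 0.1224, 0.0602]
force: [-4.5, -1.7, 10.1]
tool_pos: [0.5962, 0.1353, 0.0701]
force: [-0.3, 0.1, 0.2]
tool_pos: [0.5954, 0.135, 0.0599]
force: [-5.8, -1.3, 10.0]
tool_pos: [0.5996, 0.1106, 0.0601]
force: [-4.8, -0.2, 10.8]
tool_pos: [0.5981, 0.1235, 0.0701]
force: [0.0, 0.2, 0.4]
tool_pos: [0.5974, 0.1231, 0.0599]
force: [-5.7, 0.0, 8.9]
tool_pos: [0.6015, 0.0987, 0.0601]
force: [-4.4, -0.8, 9.9]
tool_pos: [0.6, 0.1116, 0.07]
force: [0.7, 0.6, 1.1]
[0.45515643 0.11557002 0.034     ]
```

View pics/t5c.png

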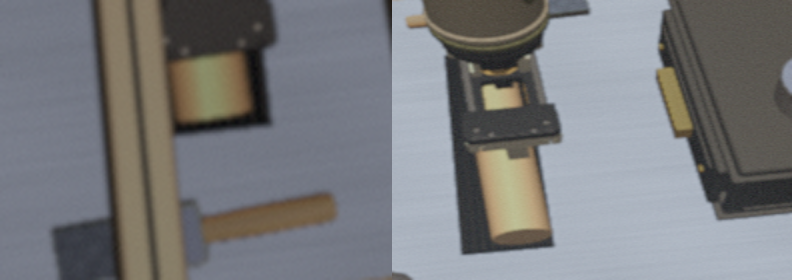

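```bash
python3 - <<'E'
from h import *
n=back('top1.png',(365.7,293.9),.034)[:2]; f=back('scene1.png',(284,330),.034)[:2]
mc=np.array([.601,.0935]); a=np.radians(6.8); ex=np.array([np.cos(a),np.sin(a)]); ey=np.array([-ex[1],ex[0]])
print(n,f,np.degrees(np.arctan2(*(f-n)[::-1])))
u=(f-n)/np.linalg.norm(f-n)
for p in(n,n+.14*u,n+.28*u): print((p-mc)@ex,(p-mc)@ey)
E
```

```text
[0.45855821 0.07859979] [0.74405025 0.12440038] 9.114121538619926
-0.14320402998466325 0.0020702775425675713
-0.0033182036821179485 0.007723205956596818
0.1365676226204272 0.013376134370626094
```

```bash

python3 -m inch '[[[0,0,0.4,0,0,0,-1],[0,0,0.3,0,0,0,-1],[0,0,0.3,0,0,0,-1],[0,0,0,0,0,0,-1]]]'|sed -n '2p;4p'
python3 -m inch '[[[-0.2,0,0,0,0,0,-1],[-0.5,0,0,0,0,0,-1],[-0.5,0,0,0,0,0,-1],[-0.3,0,0,0,0,0,-1],[-0.1,0,0,0,0,0,-1]]]'|sed -n '2p;4p'
python3 -m inch '[[[0,0,0,0,0,0,-1],[0,0,-0.3,0,0,0,-1],[0,0,-0.7,0,0,0,-1],[0,0,-2,0,0,0,-1],[0,0,-3,0,0,0,-1]]]'|sed -n '2p;4p'
python3 -m inch '[[[0,0,-3,0,0,0,-1],[0,0,-3,0,0,0,-1],[0,0,-3,0,0,0,-1],[0,0,-3,0,0,0,0],[0,0,0,0,0,0,1]]]'
python3 -m inch '[[[-1,-3,0,0,0,0,1],[-1,-4,0,0,0,0,1],[-1,-4,0,0,0,0,1],[-1,-4,0,0,0,0,1],[0,-4,0,0,0,0,1]]]'
python3 - <<'E'
from h import *
snap('top','top6.png'); snap('scene','scene6.png'); im=cv2.imread('pics/top6.png')
b=cv2.imread('pics/scene6.png')
cv2.imwrite('pics/t6c.png',np.hstack([cv2.resize(im[120:330,310:450],(400,600)),cv2.resize(b[150:360,220:360],(400,600))]))
E
```

```text
tool_pos: [0.5994, 0.1112, 0.0599]
force: [-4.7, 0.3, 8.4]
tool_pos: [0.6021, 0.0948, 0.0601]
force: [-5.3, -1.1, 10.4]
tool_pos: [0.6004, 0.0952, 0.1177]
force: [-0.3, 1.0, 0.2]
t: 18.25
tool_pos: [0.6047, 0.0956, 0.2455]
orientation: [2.03, 2.39, 0.01]
force: [1.7, -0.0, 1.9]
opening: 0.081
t: 18.75
tool_pos: [0.4194, 0.0242, 0.2383]
orientation: [-2.034, -2.393, 0.002]
force: [-0.6, 0.4, 1.1]
opening: 0.0413
```

View pics/t6c.png

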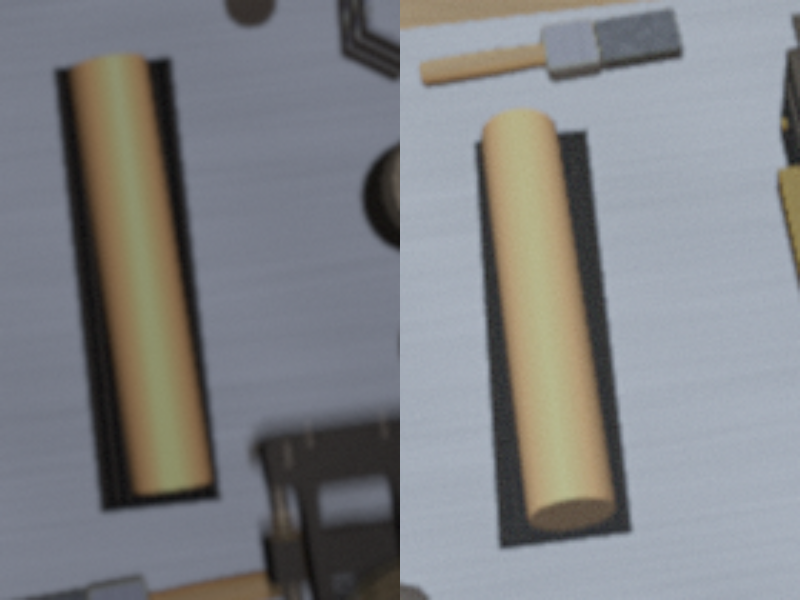

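```bash
python3 - <<'E'
from h import *
mc=np.array([.601,.0935]); a=np.radians(6.8); ex=np.array([np.cos(a),np.sin(a)]); ey=np.array([-ex[1],ex[0]])
P=[back('top1.png',(370.6,292.2),.034),back('top1.png',(348.5,141.7),.034),back('scene1.png',(262,190),.034),back('scene1.png',(279.5,330.3),.034)]
for p in P: p=p[:2]; print(p,(p-mc)@ex,(p-mc)@ey)
s=robot.read_state(); R=Ro.from_rotvec(s['orientation']).as_matrix(); print(s['tool_pos'],R.round(3))
print(R.T@(np.array([.411,.275,.16])-s['tool_pos']))
E
```

```text
[0.46184316 0.06956224] -0.14101226852510257 -0.0072926499714334875
[0.74242142 0.11516439] 0.14299173767181966 0.0047671360289701925
[0.4555031  0.07145481] -0.1470836443748772 -0.004662705667885184
[0.74450336 0.1169294 ] 0.1452680185062788 0.006273221148003421
[0.41724677 0.02462617 0.23812245] [[-0.161  0.987 -0.002]
 [ 0.987  0.161 -0.   ]
 [ 0.    -0.002 -1.   ]]
[0.24810487 0.03428706 0.07808692]
```

```bash
python3 - <<'E'
from h import *
im=cv2.imread('pics/top1.png');b=cv2.imread('pics/scene1.png')
cv2.imwrite('pics/pad.png',np.hstack([cv2.resize(im[290:360,220:290],(400,400)),cv2.resize(b[115:185,340:410],(400,400))]))
E
```

```text
(no output)
```

View pics/pad.png

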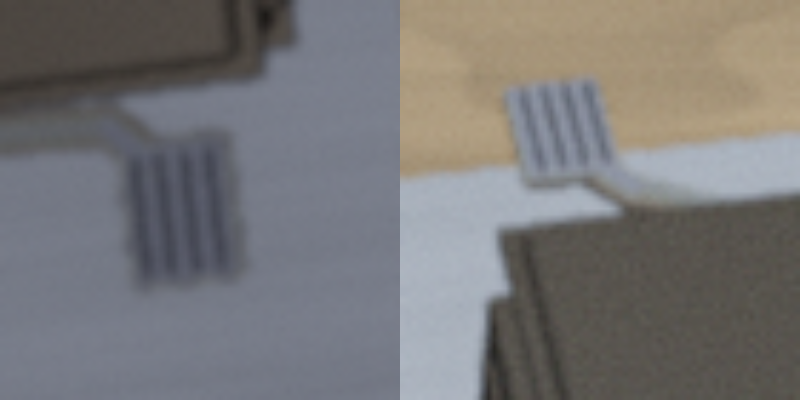

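```bash

python3 -m inch '[[[4,0.7,0,0,0,0,1],[4,0.7,0,0,0,0,1],[4,0.7,0,0,0,0,1],[4,0.7,0,0,0,0,1],[4,0.8,0,0,0,0,1]]]'
python3 -m inch '[[[3,0,0,0,0,0,1],[1.8,0,0,0,0,0,1],[0,0,3,0,0,0,1],[0,0,3,0,0,0,1],[0,0,2,0,0,0,1]]]'
python3 -m inch '[[[0,0,0.5,0,0,0,1],[0,0,0,0,0,0,1]]]'
```

```text
t: 19.35
tool_pos: [0.4242, 0.2303, 0.2388]
orientation: [-2.034, -2.394, 0.0]
force: [0.5, 0.2, -0.1]
opening: 0.0007
t: 19.85
tool_pos: [0.4156, 0.2758, 0.1564]
orientation: [-2.032, -2.395, 0.004]
force: [0.7, -0.8, -0.6]
opening: 0.0005
t: 20.05
tool_pos: [0.416, 0.2756, 0.1533]
orientation: [-2.033, -2.394, 0.003]
force: [1.0, -0.2, -0.7]
opening: 0.0004
```

```bash

python3 -m inch '[[[-0.1,-0.2,0.8,0,0,0,1],[0,0,0.6,0,0,0,1],[0,0,0.4,0,0,0,1],[0,0,0.4,0,0,0,1],[0,0,0.4,0,0,0,1]]]'
python3 -m inch '[[[0,0,0.4,0,0,0,1],[0,0,0.4,0,0,0,1],[0,0,0.3,0,0,0,1],[0,0,0,0,0,0,1],[0,0,0,0,0,0,1]]]'
python3 -m inch '[[[0,0,0,0,0,0,1],[0,0,0,0,0,0,1],[0,0,0,0,0,0,1],[0,0,0,0,0,0,1],[0,0,0,0,0,0,1]]]'
python3 -m inch '[[[0,0,0,0,0,0,1],[0,0,0,0,0,0,1],[0,0,0,0,0,0,1],[0,0,0,0,0,0,1],[0,0,0,0,0,0,1]]]'
python3 -c "
from h import *
snap('top','top7.png');snap('scene','scene7.png')"
```

```text
t: 20.55
tool_pos: [0.4156, 0.2738, 0.1293]
orientation: [2.033, 2.393, 0.001]
force: [-1.0, -6.5, 7.7]
opening: 0.0006
t: 21.05
tool_pos: [0.4155, 0.2741, 0.1178]
orientation: [2.033, 2.393, 0.001]
force: [1.6, -5.3, 4.5]
opening: 0.0005
t: 21.55
tool_pos: [0.4155, 0.2741, 0.1179]
orientation: [2.033, 2.393, 0.001]
force: [1.8, -5.4, 5.1]
opening: 0.0004
t: 22.05
tool_pos: [0.4155, 0.2741, 0.1179]
orientation: [2.033, 2.393, 0.001]
force: [1.2, -5.2, 4.8]
opening: 0.0005
```

View pics/scene7.png

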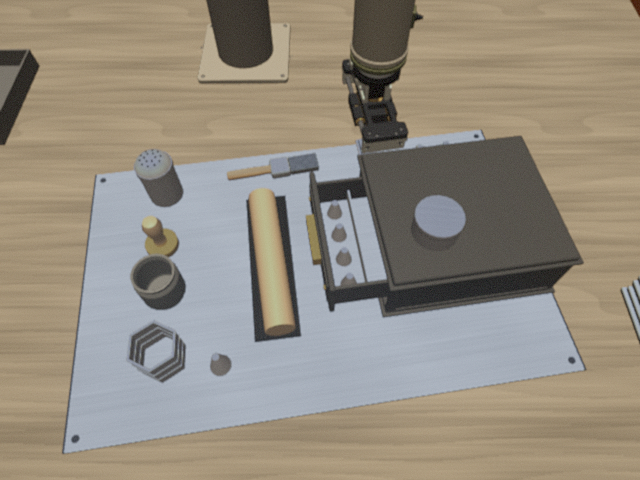

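The drawer is out. Its front runs from (312,178) to (330,305), clear of the pin, which is still on the mat. Next I lift off and check.

```bash

python3 -m inch '[[[0,0,-0.5,0,0,0,1],[0,0,-1,0,0,0,1],[0,0,-1,0,0,0,1],[0,0,-2,0,0,0,1],[0,0,-2,0,0,0,1]]]'
python3 -m inch '[[[0,-3,-1,0,0,0,1],[0,-3,-1,0,0,0,1],[0,-3,0,0,0,0,1],[0,0,0,0,0,0,1],[0,0,0,0,0,0,1]]]'
python3 -c "
from h import *
snap('scene','scene8.png')
b=cv2.imread('pics/scene8.png');cv2.imwrite('pics/s8.png',cv2.resize(b[110:360,220:520],None,fx=2.4,fy=2.4))
a=cv2.imread('pics/scene1.png');d=cv2.absdiff(a,b).max(2)[140:460,60:240];print('bystander diff px',(d>40).sum())"
```

```text
t: 22.65
tool_pos: [0.414, 0.2744, 0.183]
orientation: [-2.033, -2.394, 0.002]
force: [0.7, -0.2, 0.5]
opening: 0.001
t: 23.15
tool_pos: [0.3257, 0.2602, 0.203]
orientation: [2.032, 2.395, 0.002]
force: [0.5, 1.1, 0.1]
opening: 0.0004
bystander diff px 0
```

View pics/s8.png

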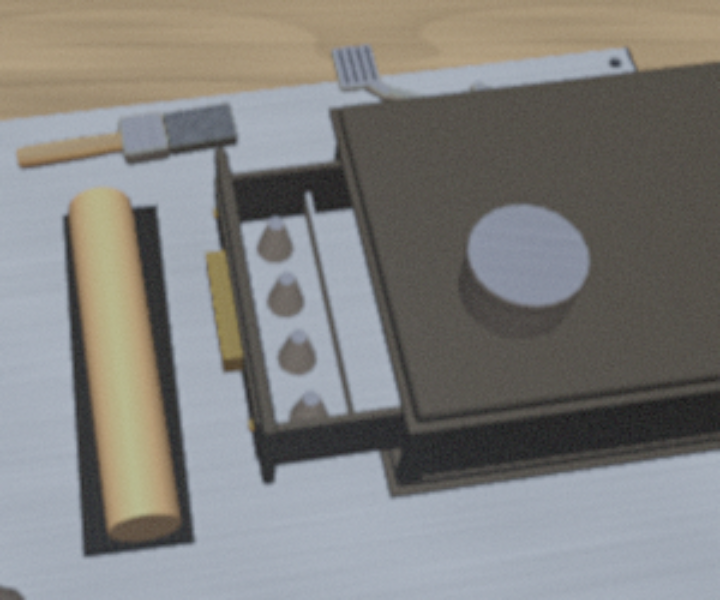

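The lever pad is back up at crop (355,68), the drawer is out, and the pin is on the mat. The bystanders are unmoved and the arm is clear.

```bash
python3 -c "
from plant import robot
robot.close_job()"
```

```text
the job is handed in; nothing more can be done
```

The job is done and handed in at about 23 s; no verdict is reported.

- **Pin:** I rolled it onto the mat in ten short strokes with the open fingertips on top, pressing with about 10 N and up to 15 N early on, and never gripping it. My measurement after the last stroke put its middle within about 2 mm of the mat's centre line. The ends were about 5–7 mm off on either side, because the pin kept its initial skew of roughly 2.5°.
- **Drawer and lever:** I pressed the lever pad down about 20 mm with the closed fingers and the drawer ran out. The last picture shows it out and clear of the pin, and the lever is back up. I judged how far it ran by eye and did not measure it.
- **Bystanders:** The scene image around the dredger, stamp, crock, cutters and nozzle showed no changed pixels from the start. The brush and tin look in place by eye only.
- **Disagreement:** The two cameras differed by up to 9 mm on the lever pad's position. I aimed between the two and the press worked. No other check failed.

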